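# Change drawers on an interlocked bench unit

## Robot

A 6-joint arm with a two-finger parallel gripper is mounted at the origin on a cart in front of the work surface, level with it; the furniture and walls round the work are solid. World frame = base frame: x ahead of the robot, y to its left, z up, the work surface at z = 0. Lengths are in mm, angles in degrees, forces in N, time in s.
With the tool pointing down it reaches from about 300 to 850 mm from the base axis. Payload 5.4 kg.
Tool frame: the origin (TCP) lies at the very end of the fingers, on their centre line; the grasp point (between the pads) lies 19 mm behind it (grasp_offset is the distance from the TCP to the grasp point, in mm); x points along the fingers, y is the direction in which the jaws open and shut, and the axes are right-handed (so a half turn about x gives the same grasp; the last joint's range is limited). The gripper opens to 85 mm and grips with 20 to 120 N. Pads are 22 mm wide; open, the fingers measure 114 mm over their backs; the gripper's body (76 mm by 85 mm) begins 54 mm behind the grasp point. The pads swing forward as they close: fully open they stand 13 mm farther back than shut.
Start: joints at [-78.444, 9.076, 91.501, -0, 79.423, -12.038], TCP at [230.125, -526.924, 231.299] pointing down, gripper open.
Joint ranges: [-166.64, 166.64], [-54.1, 131.32], [10.49, 154.53], [-73.88, 253.88], [9.74, 151.15], [-171.62, 171.62]. Speed limits (degrees/s): [147.25, 147.25, 180, 180, 180, 180].

## Interface

Orientations are given as a 3x3 rotation matrix whose columns are the frame's x, y, z axes.
In Python, from rig import observe, get_image, close_job, grasp_offset gives the robot as it stands.
- The arm moves only by the tool jog_arm, never from a script. Its arguments are lists of equal length, an entry for each row: "dp": the shift along the tool's x, y, z in mm, a list of three; "twist": the turn about the tool's x in degrees. A call has 1 to 12 rows; each row shifts and turns the pose as measured when the row begins, along the tool's axes as they then stand; what a row does not reach is not made up. A row lasts 1/8 s, in which the tool goes at most 62.5 mm and 10.7 degrees, less where a joint would pass 70% of its speed; a pose out of reach is approached as far as the arm can. A call with a gripper value outside its range is refused whole. "gripper" is the opening, from 0 (shut) to 1 (fully open), set as the call begins (left out, the last holds). The fingers move at their own pace and stop on an object; "squeeze" is the grip in N (left out, the last holds). Time passes only in rows, so rows that do not move let the fingers close. It gives the time, the measured TCP pose, the force and the opening at its end, in the units of the state.
- observe(): the state, without advancing time (a new reading comes with each control period).
- get_image(name): name is "scene" or "top" or "wrist"; returns a dict with "color" (420x560x3 uint8, red, green, blue), "vertical_fov" (degrees; the focal length in pixels is half the picture's height over the tangent of half this angle, whatever the lens; pixels are square), "cx", "cy" (the principal point, pixels), "k1" (the pictures are not rectified: a ray, as slopes to the right and down, at radius r is drawn at 1 + k1 r^2 times it, then the intrinsics apply), "R" (3x3) and "t" (3): a world point X has camera coordinates R X + t. Camera axes: x right, y down, z forward; pixel columns grow to the right and rows downward; lengths in mm; the calibration is good to about 2 mm. A picture is of the moment at which its call begins. There is no depth.
- close_job(): hands the job in, once; it reports no verdict.
The state is a dict: "clock": time; "qpos": joint angles; "joint_vel": joint speeds; "joint_torque": joint torques, N m; "ee_pos": TCP position; "tcp_rot": TCP orientation; "force": force on the tool from outside, world axes, zero at the start; "ft_torque": the same for the moment, N m; "finger_gap": finger opening in mm.
Only numpy, scipy, OpenCV 4.12 (cv2) and the standard library are available. Lean on these libraries where they do the work, as an engineer would, in place of code of your own. Each camera call takes 0.05 s, during which the arm holds its last target.

## Task

The little two-drawer unit on the bench lets only one drawer out at a time, and one was left open. Push the open drawer fully home so that the interlock frees its neighbour, swing the hasp well clear of the neighbour's catch post, and pull that drawer out as far as it goes. Leave the first drawer shut and everything standing around or on the unit where it is.

Things in the scene. Friction and masses are not known exactly. Their poses are not given: they have to be found in the camera images.
- unit: Grey two-drawer bench unit, fixed, 146 deep x 270 wide x 110 mm high. Origin on the bench under the middle of its front; x points into it (drawers slide out along -x), y left, z up. Two white fronts (116 wide, 10 to 100 mm up) centred 60 mm left and right; which drawer is on which side varies. Interlocked: while one is over 4 mm out, the other moves only a few mm.
- drawer_a (a joint): How far out the drawer that starts open is, in m: 0 fully shut, stop at 0.085. Moves along the unit's -x. It needs 2 to 4 N to slide and stays where it is left.
- drawer_b (a joint): How far out the drawer that starts shut is (the one with the catch post and hasp), in m: 0 fully shut, stop at 0.085. Moves as drawer_a does, and is blocked within about 10 mm by the hasp while that is hooked.
- drawer_a_handle (a point): Middle of the bar handle of the drawer that starts open. Round bar 11 mm thick, about 90 mm long along the unit's y, 80 mm above the bench, axis 42 mm in front of the white front, so 36 mm is free between bar and front. Two 9 mm posts, each 34 mm from the middle, hold it. Moves with the drawer.
- drawer_b_handle (a point): Middle of the like handle of the drawer that starts shut. The catch post (8 mm thick) stands in front of this front 40 mm to the right (-y) of the handle's middle, 8 mm off the front, its top 126 mm above the bench; the middle of the gap behind the bar is free.
- hasp (a joint): Hasp angle, rad: 0 hooked round the front of the catch post (starts below 0.06), grows as it swings left (+y of the unit, clockwise from above), stop at 1.4; post free beyond about 0.25. Flat steel, 5 mm thick, 100 mm long, 114 to 119 mm above the bench on top of the unit; about 1 N at its stud moves it and it stays where left.
- hasp_pivot (a point): Axis (vertical) of the hasp's pivot pin on top of the unit, 60 mm behind the front, straight behind the catch post; 116 mm above the bench, the pin's top at 124 mm.
- hasp_stud (a point): Middle of the upright stud on the hasp by which it is pushed: 12 mm thick (16 mm at its cap), from 119 to 147.5 mm above the bench, the point 133 mm up; 56 mm from the pivot axis. Moves with the hasp.
- timer: White lab timer 62 x 65 x 18 mm standing loose on top of the unit near the back; origin under its middle. Leave it alone.
- petri_stack: Stack of petri dishes, 92 mm across, 57 mm high, left of the unit; origin under its middle. Leave it alone.
- small_beaker: Glass beaker 60 mm across, 74 mm high, in front of and left of the unit; origin under its middle. Leave it alone. Fixed things about: a grey column, higher than the arm's work, at x 0.40 to 0.70 m, y 0.39 to 0.59 m; a white box 200 mm high between robot and unit (x up to 0.42 m, y -0.19 to 0.03 m); clear tubs and glassware up to 200 mm high to both sides.

How it is judged (in metres and radians):
On the way, in this order (a step that is already met when the one before it is completed fails the run):
1. the drawer that was open is pushed fully home (value of joint drawer_a below 0.005 m), for 0.2 s.
2. with the hasp off, the other drawer is pulled out (value of joint drawer_b above 0.068 m and value of joint hasp above 0.5 rad), for 0.2 s.
At the end, for the whole second after the job is handed in: The drawer that started open is shut to within 5 mm, the other one is out by more than 68 of its 85 mm and at rest, and the hasp is swung more than 0.5 rad off (all of step 2 and value of joint drawer_a below 0.005 m and velocity of joint drawer_b between -0.01 and 0.01 m/s); the robot touches nothing.
It fails at once if both drawers are more than 20 mm out (interlock forced) (value of joint each of drawer_a, drawer_b above 0.02 m).
It fails at once if the timer, the petri dishes or the small beaker are moved more than 30 mm (distance of any of timer, petri_stack, small_beaker from where it was at the start of the episode above 0.03 m).
It also fails if it takes over 53 s, if anything falls off the work surface, if the arm or the gripper's body presses on something with over 40 N, if the wrist force passes 120 N, or if a joint passes its speed limit or range.

## Working session

There is one attempt and no reset: what is moved stays moved. The work goes in short steps, Python scripts to look and compute and a tool call to move; the robot and the scene stay as the last step left them, time stands still between calls to the robot, and variables do not carry over. Pictures are saved under pics/ and viewed, and the job is handed in when it is done.

Besides the shell and the picture viewer there is one more tool, called after ">>>" by a JSON object that holds its "op" and its "data". jog_arm: Moves the arm, as the interface text tells. Its arguments: {"type":"object","properties":{"dp":{"type":"array"},"twist":{"type":"array"},"gripper":{"type":"number"},"squeeze":{"type":"number"}},"required":["dp","twist"]}

```bash
ls; mkdir -p pics
python3 - <<'E'
from rig import *
import cv2,json
s=observe();print(s)
print(grasp_offset)
import pickle
d={}
for n in ["scene","top","wrist"]:
    i=get_image(n);d[n]=i
    cv2.imwrite(f"pics/{n}0.png",i["color"][:,:,::-1])
    print(n,{k:v for k,v in i.items() if k!="color"})
pickle.dump(d,open("im0.pkl","wb"))
E
```

```text
pics
{'clock': 0.0, 'qpos': array([-7.84455165e+01,  9.11489068e+00,  9.15748681e+01, -4.29279951e-05,
        7.94238094e+01, -1.20387178e+01]), 'joint_vel': array([ 0.04760092, -0.01777338, -0.04930222,  0.0409176 , -0.08610154,
       -0.07337701]), 'joint_torque': array([-1.74430308e-03, -3.95988500e+01, -3.31437027e+01, -3.00162719e-04,
        8.27314710e-03,  1.86095662e-06]), 'ee_pos': array([ 229.98234948, -526.32092472,  230.27139521]), 'tcp_rot': array([[-3.97742942e-04,  4.00240036e-01, -9.16410255e-01],
       [ 1.94182069e-03, -9.16408291e-01, -4.00240021e-01],
       [-9.99998036e-01, -1.93869704e-03, -4.12699454e-04]]), 'force': array([-0.47176743, -0.4060337 , -0.01403812]), 'ft_torque': array([-0.04325093, -0.00758096, -0.0098328 ]), 'finger_gap': 85.64828180740741}
18.700000000000003
scene {'vertical_fov': 48.726993607377125, 'cx': 281.37421506167783, 'cy': 212.3084183371841, 'k1': 0.04278064279276758, 'R': array([[-0.77564451, -0.63088659, -0.0189132 ],
       [-0.44304997,  0.56556143, -0.69559111],
       [ 0.44953568, -0.53115193, -0.71818891]]), 't': array([508.56932566, 323.47979483, 647.82806683])}
top {'vertical_fov': 49.205536022564424, 'cx': 274.3966452534371, 'cy': 210.18558486261824, 'k1': -0.08087664463444118, 'R': array([[ 0.01042041, -0.99970967,  0.02172536],
       [-0.99468359, -0.01258913, -0.10220601],
       [ 0.10244984, -0.02054483, -0.99452599]]), 't': array([  3.54157125, 667.12284419, 900.3354095 ])}
wrist {'vertical_fov': 64.09114555649283, 'cx': 281.2260639173488, 'cy': 205.8666903161954, 'k1': -0.044024859594340555, 'R': array([[ 0.3999668 , -0.91652783, -0.00181701],
       [-0.88198841, -0.38543164,  0.27118055],
       [-0.24924485, -0.10686064, -0.96252678]]), 't': array([-573.4323676 ,  -34.73829376,  379.07158807])}
```

View pics/scene0.png

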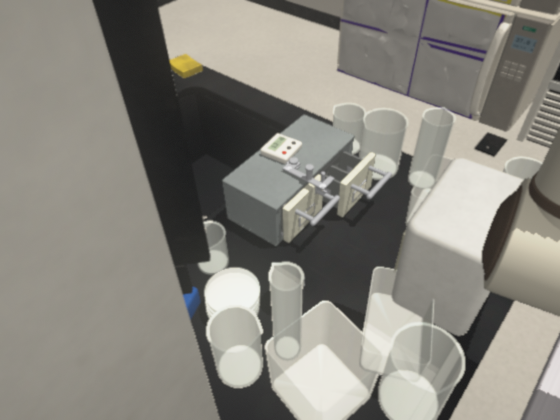

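View pics/top0.png

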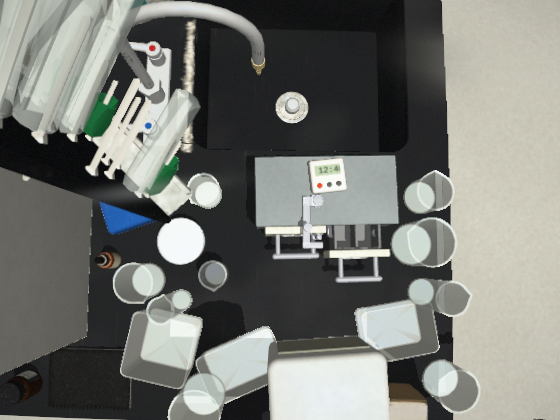

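View pics/wrist0.png

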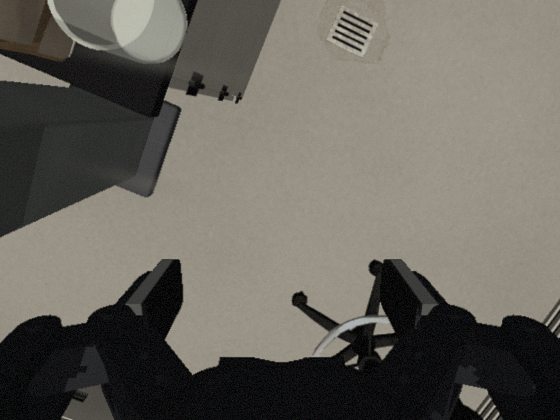

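```bash
cat > h.py <<'E'
import numpy as np,cv2
def K(i):
    f=i["color"].shape[0]/2/np.tan(np.radians(i["vertical_fov"]/2));return f
def ray(i,u,v):
    f=K(i);xd=np.array([(u-i["cx"])/f,(v-i["cy"])/f]);x=xd.copy()
    for _ in range(20): x=xd/(1+i["k1"]*(x@x))
    d=i["R"].T@np.array([x[0],x[1],1]);c=-i["R"].T@i["t"];return c,d
def onz(i,u,v,z):
    c,d=ray(i,u,v);return c+d*(z-c[2])/d[2]
def proj(i,X):
    p=i["R"]@np.asarray(X,float)+i["t"];x=p[:2]/p[2];x=x*(1+i["k1"]*(x@x));return x*K(i)+[i["cx"],i["cy"]]
E
python3 - <<'E'
import pickle,cv2
d=pickle.load(open("im0.pkl","rb"))
t=d["top"]["color"][:,:,::-1][145:295,245:410]
cv2.imwrite("pics/topz.png",cv2.resize(t,None,fx=4,fy=4,interpolation=cv2.INTER_CUBIC))
t=d["scene"]["color"][:,:,::-1][110:245,215:395]
cv2.imwrite("pics/scz.png",cv2.resize(t,None,fx=4,fy=4,interpolation=cv2.INTER_CUBIC))
E
```

```text
(no output)
```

View pics/topz.png

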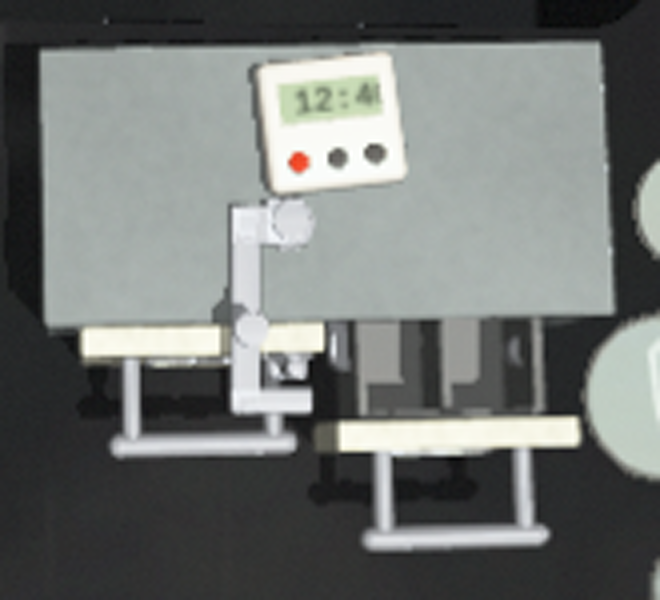

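View pics/scz.png

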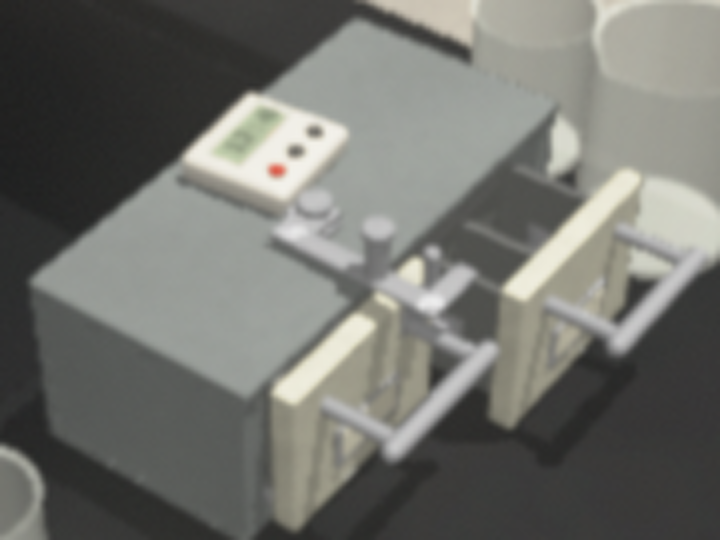

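Run:
```python
import pickle
from h import *
np.set_printoptions(precision=1,suppress=True)
d=pickle.load(open("im0.pkl","rb"))
t=d["top"];s=d["scene"]
def tz(u,v,z):
    return onz(t,(u+.5)/4-.5+245,(v+.5)/4-.5+145,z)
def sz(u,v,z):
    return onz(s,(u+.5)/4-.5+215,(v+.5)/4-.5+110,z)
for n,p in dict(BL=(40,50,110),BR=(600,42,110),FR=(614,312,110),FL=(47,328,110),piv=(292,222,124),stud=(251,329,147.5),aL=(365,540,82),aR=(548,535,82),bL=(113,446,82),bR=(296,443,82),fal=(338,450,100),far=(581,444,100),fbl=(83,358,100),fbr=(323,350,100)).items(): print(n,tz(*p))
print("scene")
for n,p in dict(BL=(32,283,110),BR=(358,20,110),FR=(556,102,110),FL=(250,395,110),piv=(315,200,124),stud=(379,228,147.5),aL=(617,345,80),aR=(705,257,80),bL=(394,448,80),bR=(487,353,80)).items(): print(n,sz(*p))
```

```text
BL [759.8  51.3 110. ]
BR [ 768.4 -216.8  110. ]
FR [ 638.6 -221.1  110. ]
FL [628.   46.1 110. ]
piv [677.5 -66.7 124. ]
stud [626.1 -45.6 147.5]
aL [ 529.9 -106.9   82. ]
aR [ 532.8 -195.6   82. ]
bL [573.7  14.2  82. ]
bR [576.  -73.6  82. ]
fal [572.8 -91.3 100. ]
far [ 576.4 -207.3  100. ]
fbl [614.7  29.1 100. ]
fbr [619.8 -84.2 100. ]
scene
BL [757.2  49.1 110. ]
BR [ 766.3 -219.2  110. ]
FR [ 638.6 -222.4  110. ]
FL [627.9  42.8 110. ]
piv [678.5 -68.7 124. ]
stud [625.4 -48.4 147.5]
aL [ 530.3 -113.8   80. ]
aR [ 529.4 -195.1   80. ]
bL [574.1   6.2  80. ]
bR [576.  -71.1  80. ]
```

```bash
cat > st.py <<'E'
import sys
from rig import *
from h import *
np.set_printoptions(precision=1,suppress=True)
yaw=np.radians(2.1);O=np.array([618.8,-89.9,0]);Ru=np.array([[np.cos(yaw),-np.sin(yaw),0],[np.sin(yaw),np.cos(yaw),0],[0,0,1]])
def st(target=None):
    s=observe();p=s["ee_pos"];R=s["tcp_rot"]
    print("t",s["clock"],"world",p,"unit",Ru.T@(p-O),"gap",s["finger_gap"],"F",s["force"])
    Rl=Ru.T@R
    print("tool y yaw in unit",np.degrees(np.arctan2(Rl[1,1],Rl[0,1])),"twist to -90:",np.degrees(np.arctan2(Rl[1,1],Rl[0,1]))+90)
    if target is not None: print("delta tool",R.T@(O+Ru@np.array(target,float)-p))
    return s
if __name__=="__main__": st([float(a) for a in sys.argv[1:4]] if len(sys.argv)>3 else None)
E
python3 st.py -118 -60 250
```

```text
t 0.15 world [ 230.  -526.5  230.5] unit [-404.5 -422.   230.5] gap 85.43887070930545 F [ 0.5 -0.9 -0.7]
tool y yaw in unit -68.50609706352213 twist to -90: 21.493902936477866
delta tool [ -19.  -231.9 -399.3]
```

>>> {"op": "jog_arm", "data": {"dp": [[-15,0,0],[-15,0,0],[0,0,0]], "twist": [10,10,1.5], "gripper": 0}}

```text
clock: 0.52
ee_pos: [229.8, -525.6, 259.5]
tcp_rot: [[-0.001, 0.026, -1.0], [0.005, -1.0, -0.026], [-1.0, -0.005, 0.001]]
force: [0.1, 0.4, 0.0]
finger_gap: 32.2
```

```bash
python3 st.py -120 -60 250
```

```text
t 0.525 world [ 229.8 -525.6  259.5] unit [-404.7 -421.2  259.5] gap 32.1505059476598 F [0.1 0.4 0. ]
tool y yaw in unit -90.58218239971363 twist to -90: -0.5821823997136306
delta tool [  11. -364. -281.]
```

>>> {"op": "jog_arm", "data": {"dp": [[0,-40,-31],[0,-40,-31],[0,-40,-31],[0,-40,-31],[0,-40,-31],[0,-40,-31],[0,-40,-31],[0,-40,-31],[0,-30,-23]], "twist": [0,0,0,0,0,0,0,0,0]}}

```text
clock: 1.65
ee_pos: [492.2, -154.4, 252.7]
tcp_rot: [[-0.006, 0.045, -0.999], [0.013, -0.999, -0.045], [-1.0, -0.013, 0.006]]
force: [0.9, -0.1, 0.2]
finger_gap: -0.0
```

```bash
python3 st.py -120 -60 250;python3 st.py -120 -60 66
```

```text
t 1.65 world [ 492.2 -154.4  252.7] unit [-128.9  -59.8  252.7] gap -0.0031118808266219515 F [ 0.9 -0.1  0.2]
tool y yaw in unit -89.524413516289 twist to -90: 0.4755864837109982
delta tool [ 2.6  0.3 -8.9]
t 1.65 world [ 492.2 -154.4  252.7] unit [-128.9  -59.8  252.7] gap -0.0031118808266219515 F [ 0.9 -0.1  0.2]
tool y yaw in unit -89.524413516289 twist to -90: 0.4755864837109982
delta tool [186.6   2.7 -10. ]
```

>>> {"op": "jog_arm", "data": {"dp": [[45,0,0],[45,0,0],[45,0,0],[35,0,0],[12,0,0],[0,0,0]], "twist": [0,0,0,0,0,0]}}

```text
clock: 2.4
ee_pos: [490.9, -147.6, 62.7]
tcp_rot: [[-0.008, 0.065, -0.998], [0.014, -0.998, -0.066], [-1.0, -0.015, 0.008]]
force: [-0.4, 0.6, -0.4]
finger_gap: -0.2
```

```bash
python3 st.py -55 -60 66
python3 - <<'E'
from rig import *;import cv2
cv2.imwrite("pics/s1.png",get_image("scene")["color"][:,:,::-1])
E
```

```text
t 2.4 world [ 490.9 -147.6   62.7] unit [-129.9  -53.    62.7] gap -0.16241960303596512 F [-0.4  0.6 -0.4]
tool y yaw in unit -88.35000583861047 twist to -90: 1.6499941613895288
delta tool [ -4.    9.1 -74.7]
```

View pics/s1.png

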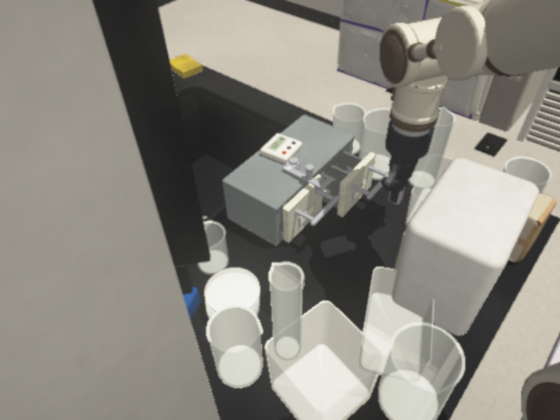

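The gripper stands just in front of the open drawer's bar (about 395,185 in the picture). Next I push it home.

>>> {"op": "jog_arm", "data": {"dp": [[0,3,-12],[0,3,-12],[0,0,-10],[0,0,-10],[0,0,-8],[0,0,-8],[0,0,-6]], "twist": [1,0.7,0,0,0,0,0]}}

```text
clock: 3.32
ee_pos: [561.3, -152.5, 66.0]
tcp_rot: [[-0.011, 0.036, -0.999], [0.011, -0.999, -0.036], [-1.0, -0.012, 0.011]]
force: [-23.0, -1.6, 16.3]
finger_gap: -0.1
```

```bash
python3 st.py -57 -60 66
```

```text
t 3.325 world [ 561.3 -152.5   66. ] unit [-59.8 -60.4  66. ] gap -0.07807181174736728 F [-23.   -1.6  16.3]
tool y yaw in unit -90.05660019660984 twist to -90: -0.05660019660983551
delta tool [ 0.  -0.4 -2.8]
```

>>> {"op": "jog_arm", "data": {"dp": [[0,0,-2],[0,0,-2],[0,0,-1]], "twist": [0,0,0]}}

```text
clock: 3.7
ee_pos: [560.7, -152.5, 66.5]
tcp_rot: [[-0.028, 0.037, -0.999], [0.012, -0.999, -0.038], [-1.0, -0.013, 0.028]]
force: [-6.3, -0.1, 3.2]
finger_gap: 0.1
```

```bash
python3 st.py -57 -60 66;  python3 - <<'E'
from rig import *;import cv2
cv2.imwrite("pics/s2.png",cv2.resize(get_image("scene")["color"][100:250,215:415,::-1],None,fx=4,fy=4))
cv2.imwrite("pics/t2.png",cv2.resize(get_image("top")["color"][145:295,245:410,::-1],None,fx=4,fy=4))
E
```

```text
t 3.7 world [ 560.7 -152.5   66.5] unit [-60.4 -60.5  66.5] gap 0.10656613477691333 F [-6.3 -0.1  3.2]
tool y yaw in unit -89.96901198594257 twist to -90: 0.030988014057427904
delta tool [ 0.4 -0.5 -3.4]
```

View pics/s2.png

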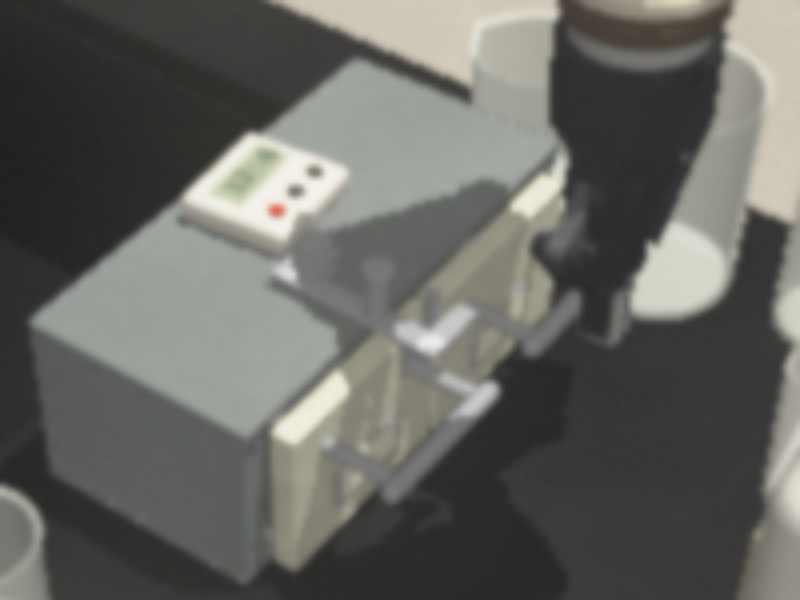

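View pics/t2.png

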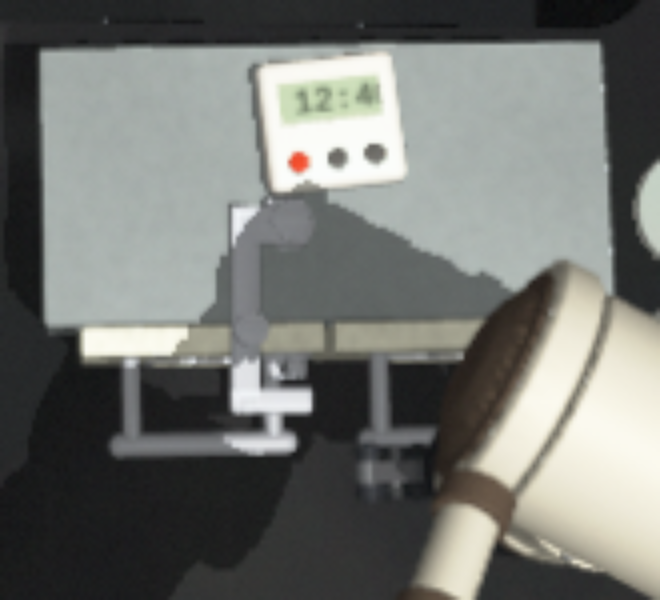

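Both fronts line up (zoomed rows about 340), so the drawer is shut. I now back off, rise and open.

>>> {"op": "jog_arm", "data": {"dp": [[0,0,12],[0,0,14],[-25,0,0],[-45,0,0],[-45,0,0],[-20,-15,0],[0,-40,-25],[0,-40,-35],[0,-5,-35]], "twist": [0,0,0,0,0,0,0,0,0]}}

```text
clock: 4.92
ee_pos: [631.6, -50.8, 209.8]
tcp_rot: [[-0.013, 0.033, -0.999], [0.01, -0.999, -0.033], [-1.0, -0.01, 0.013]]
force: [-0.1, -0.7, 1.1]
finger_gap: 0.3
```

```bash
python3 st.py 8.5 42.5 129
```

```text
t 4.925 world [631.6 -50.8 209.8] unit [ 14.2  38.6 209.8] gap 0.3227072880538642 F [-0.1 -0.7  1.1]
tool y yaw in unit -90.21721966793513 twist to -90: -0.21721966793512593
delta tool [80.9 -3.1  4.7]
```

>>> {"op": "jog_arm", "data": {"dp": [[0,-2,3],[0,0,0],[15,-1,2],[20,0,0],[15,0,0],[0,0,0]], "twist": [0,0,0,0,0,0], "gripper": 0.6}}

```text
clock: 5.68
ee_pos: [623.5, -48.0, 156.3]
tcp_rot: [[-0.014, 0.032, -0.999], [0.01, -0.999, -0.032], [-1.0, -0.01, 0.013]]
force: [-0.0, -0.2, -0.1]
finger_gap: 51.1
```

```bash
python3 st.py 8.5 42.5 129;  python3 - <<'E'
from rig import *;import cv2,pickle
d={n:get_image(n) for n in ["scene","wrist","top"]};pickle.dump(d,open("im3.pkl","wb"))
cv2.imwrite("pics/s3.png",cv2.resize(d["scene"]["color"][100:250,215:415,::-1],None,fx=4,fy=4))
cv2.imwrite("pics/w3.png",d["wrist"]["color"][:,:,::-1])
cv2.imwrite("pics/t3.png",cv2.resize(d["top"]["color"][145:295,245:410,::-1],None,fx=4,fy=4))
E
```

```text
t 5.675 world [623.5 -48.  156.3] unit [  6.2  41.7 156.3] gap 51.07440806621206 F [-0.  -0.2 -0.1]
tool y yaw in unit -90.2830192719553 twist to -90: -0.28301927195529686
delta tool [27.3 -0.5 -2.6]
```

View pics/s3.png

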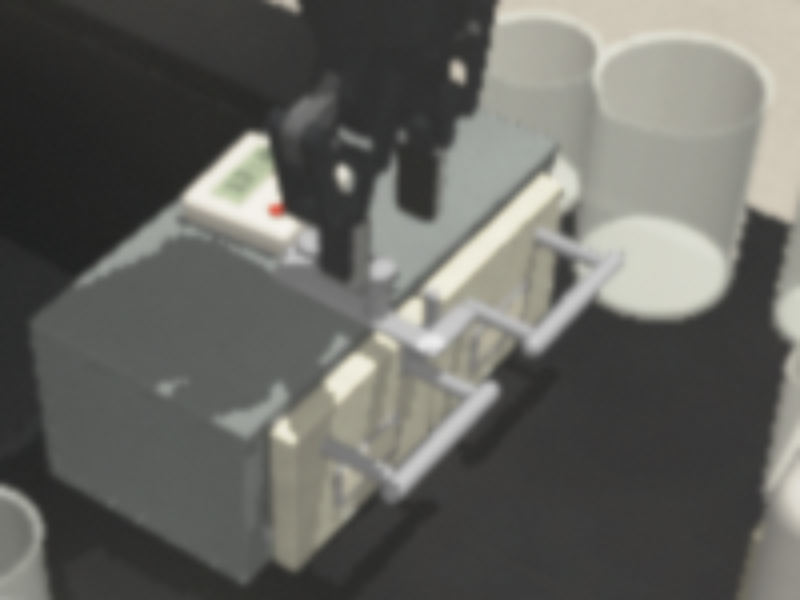

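View pics/w3.png

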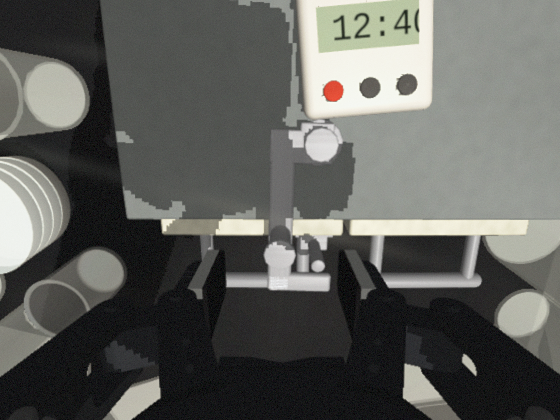

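View pics/t3.png

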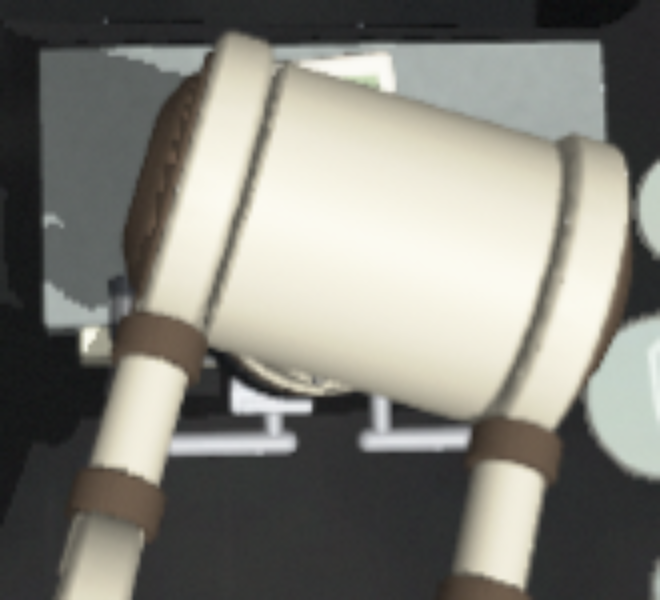

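Wrist view: the stud cap (280,255) lies between the open pads (columns 205 and 360), and both fronts are flush. I descend and grip.

>>> {"op": "jog_arm", "data": {"dp": [[13,0,-2],[10,0,0],[3,0,0],[0,0,0]], "twist": [0,0,0,0]}}

```text
clock: 6.32
ee_pos: [628.0, -48.1, 132.2]
tcp_rot: [[-0.007, 0.032, -0.999], [0.008, -0.999, -0.032], [-1.0, -0.008, 0.007]]
force: [-0.3, -0.5, -0.5]
finger_gap: 50.9
```

>>> {"op": "jog_arm", "data": {"dp": [[0,0,0],[0,0,0],[0,0,0],[0,0,0]], "twist": [0,0,0,0], "gripper": 0, "squeeze": 20}}

```text
clock: 6.82
ee_pos: [628.2, -48.0, 132.7]
tcp_rot: [[-0.007, 0.032, -0.999], [0.008, -0.999, -0.032], [-1.0, -0.009, 0.006]]
force: [0.7, -0.4, -0.6]
finger_gap: 14.3
```

```bash
python3 st.py 8.5 42.5 129
```

```text
t 6.825 world [628.2 -48.  132.7] unit [ 10.9  41.5 132.7] gap 14.254361661316477 F [ 0.7 -0.4 -0.6]
tool y yaw in unit -90.24879370822548 twist to -90: -0.24879370822547742
delta tool [ 3.7 -1.   2.4]
```

>>> {"op": "jog_arm", "data": {"dp": [[0,-5,-2.5],[0,-5,-3],[0,-4.5,-3.5],[0,-4.5,-4],[0,-4,-4.5],[0,-3,-5]], "twist": [0,0,0,0,0,0]}}

```text
clock: 7.58
ee_pos: [649.8, -22.3, 132.5]
tcp_rot: [[-0.01, 0.031, -0.999], [0.004, -1.0, -0.031], [-1.0, -0.005, 0.01]]
force: [-4.2, -1.4, 0.7]
finger_gap: 14.3
```

```bash
python3 st.py 43 73 132
```

```text
t 7.575 world [649.8 -22.3 132.5] unit [ 33.4  66.4 132.5] gap 14.296942336284415 F [-4.2 -1.4  0.7]
tool y yaw in unit -90.34408898993695 twist to -90: -0.3440889899369495
delta tool [ 0.4 -6.6 -9.5]
```

>>> {"op": "jog_arm", "data": {"dp": [[0,-2.5,-5],[0,-2,-5],[0,-1.5,-5],[0,-0.5,-3],[0,0,0]], "twist": [0,0,0,0,0]}}

```text
clock: 8.2
ee_pos: [669.7, -13.4, 132.5]
tcp_rot: [[-0.009, 0.032, -0.999], [0.006, -0.999, -0.032], [-1.0, -0.006, 0.009]]
force: [-1.2, -1.0, -0.4]
finger_gap: 13.5
```

```bash
python3 st.py 43 73 132;  python3 - <<'E'
from rig import *;import cv2,pickle
d={n:get_image(n) for n in ["scene","wrist"]}
cv2.imwrite("pics/s4.png",cv2.resize(d["scene"]["color"][100:250,215:415,::-1],None,fx=4,fy=4))
cv2.imwrite("pics/w4.png",d["wrist"]["color"][:,:,::-1])
E
```

```text
t 8.2 world [669.7 -13.4 132.5] unit [ 53.6  74.6 132.5] gap 13.488210407264635 F [-1.2 -1.  -0.4]
tool y yaw in unit -90.29002661377972 twist to -90: -0.29002661377971606
delta tool [ 0.6  1.7 10.6]
```

View pics/s4.png

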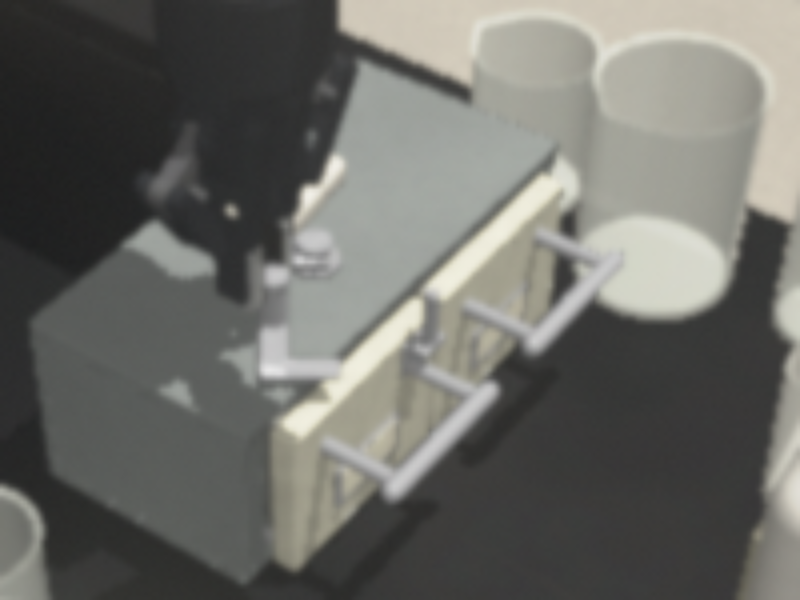

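View pics/w4.png

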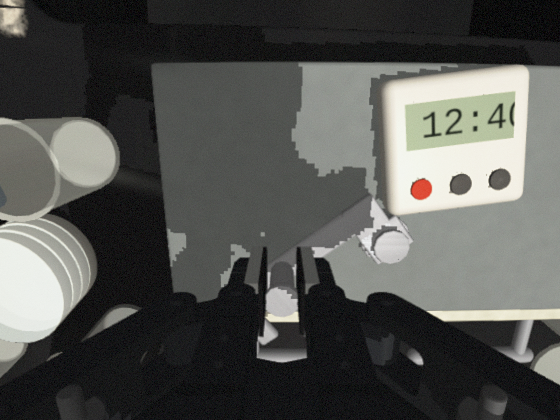

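Hasp is well round: its arm now runs left from the pivot pin (wrist 390,245), and the timer is untouched. Release and rise.

>>> {"op": "jog_arm", "data": {"dp": [[0,0,0],[0,0,0],[0,0,0],[-20,0,0],[-35,0,0],[-30,0,0]], "twist": [0,0,0,0,0,0], "gripper": 0.5}}

```text
clock: 9.05
ee_pos: [669.5, -13.3, 220.1]
tcp_rot: [[-0.011, 0.032, -0.999], [0.008, -0.999, -0.032], [-1.0, -0.008, 0.01]]
force: [-0.1, -0.4, 0.5]
finger_gap: 42.5
```

>>> {"op": "jog_arm", "data": {"dp": [[0,4,25],[0,4,30],[0,4,25],[0,0,0]], "twist": [0,0,0,0], "gripper": 0}}

```text
clock: 9.55
ee_pos: [592.2, -29.0, 232.2]
tcp_rot: [[0.006, 0.032, -0.999], [0.004, -0.999, -0.032], [-1.0, -0.004, -0.006]]
force: [0.3, 0.4, -0.5]
finger_gap: 0.1
```

```bash
python3 st.py -25 61 66;  python3 - <<'E'
from rig import *;import cv2,pickle
d={n:get_image(n) for n in ["scene","wrist"]};pickle.dump(d,open("im5.pkl","wb"))
cv2.imwrite("pics/s5.png",cv2.resize(d["scene"]["color"][100:250,215:415,::-1],None,fx=4,fy=4))
cv2.imwrite("pics/w5.png",d["wrist"]["color"][:,:,::-1])
E
```

```text
t 9.55 world [592.2 -29.  232.2] unit [-24.4  61.9 232.2] gap 0.07768217754618346 F [ 0.3  0.4 -0.5]
tool y yaw in unit -90.26689315911939 twist to -90: -0.26689315911939104
delta tool [166.2   1.5   1.7]
```

View pics/s5.png

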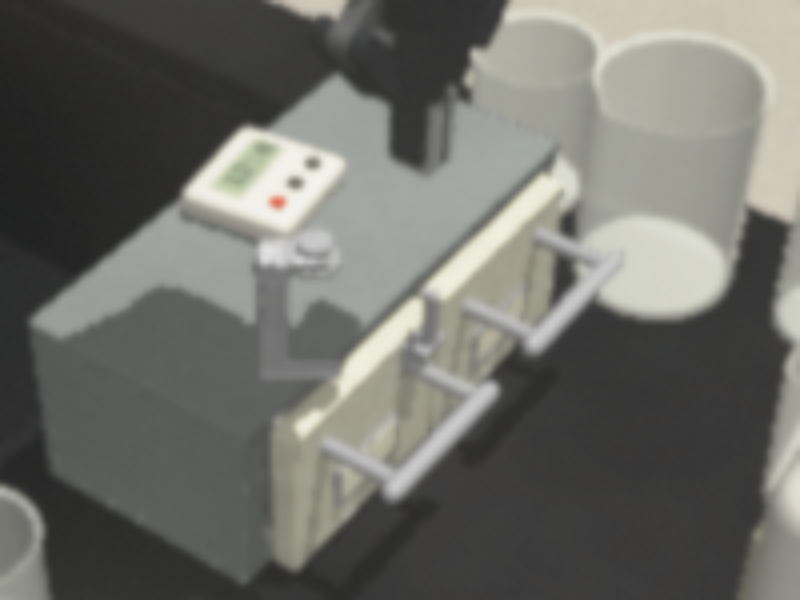

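View pics/w5.png

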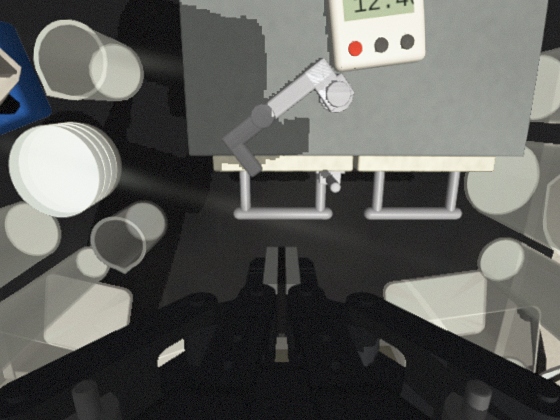

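Run:
```python
import pickle
from st import *
w=pickle.load(open("im5.pkl","rb"))["wrist"]
f=lambda u,v,z:Ru.T@(onz(w,u,v,z)-O)
p=f(340,95,124);s=f(262,115,147.5);h=f(238,214,82);k=f(328,214,82);print(p,s,h,k,f(252,172,119))
print(np.degrees(np.arctan2(s[1]-p[1],p[0]-s[0]))-22)
```

```text
[ 57.7  20.4 124. ] [ 44.   75.2 147.5] [-43.6 102.8  82. ] [-43.9  20.4  82. ] [  1.3  85.4 119. ]
53.9520043170625
```

>>> {"op": "jog_arm", "data": {"dp": [[40,0,-3],[40,0,-1],[20,0,0],[0,0,0]], "twist": [0,0,0,0]}}

```text
clock: 10.15
ee_pos: [603.9, -28.2, 131.9]
tcp_rot: [[0.014, 0.033, -0.999], [0.003, -0.999, -0.033], [-1.0, -0.003, -0.014]]
force: [0.2, -0.1, 0.8]
finger_gap: -0.2
```

```bash
python3 st.py -20 60 66
```

```text
t 10.15 world [603.9 -28.2 131.9] unit [-12.6  62.2 131.9] gap -0.19453485993668165 F [ 0.2 -0.1  0.8]
tool y yaw in unit -90.1865261068507 twist to -90: -0.1865261068507067
delta tool [65.8  2.4  8.3]
```

>>> {"op": "jog_arm", "data": {"dp": [[0,1,8],[0,0,0]], "twist": [0,0,0]}}

```text
schema error: expected 2 entries
```

```bash
python3 st.py -20 60 66
```

```text
t 10.15 world [603.9 -28.2 131.9] unit [-12.6  62.2 131.9] gap -0.19453485993668165 F [ 0.2 -0.1  0.8]
tool y yaw in unit -90.1865261068507 twist to -90: -0.1865261068507067
delta tool [65.8  2.4  8.3]
```

>>> {"op": "jog_arm", "data": {"dp": [[0,1,8],[0,0,0]], "twist": [0,0]}}

```text
clock: 10.4
ee_pos: [597.4, -29.7, 134.0]
tcp_rot: [[0.017, 0.034, -0.999], [0.002, -0.999, -0.034], [-1.0, -0.002, -0.017]]
force: [0.2, -0.1, 0.1]
finger_gap: -0.2
```

```bash
python3 st.py -20 60 66
```

```text
t 10.4 world [597.4 -29.7 134. ] unit [-19.2  60.9 134. ] gap -0.23536034773886438 F [ 0.2 -0.1  0.1]
tool y yaw in unit -90.16414797010651 twist to -90: -0.16414797010651228
delta tool [68.   1.1  2. ]
```

>>> {"op": "jog_arm", "data": {"dp": [[15,0,1],[15,0,1],[5,0,0],[0,0,0]], "twist": [0,0,0,0]}}

```text
clock: 10.9
ee_pos: [596.5, -29.9, 97.7]
tcp_rot: [[0.019, 0.034, -0.999], [0.002, -0.999, -0.034], [-1.0, -0.001, -0.019]]
force: [0.3, 0.3, -0.4]
finger_gap: 0.3
```

```bash
python3 st.py -20 60 66;  python3 - <<'E'
from rig import *;import cv2,pickle
d={n:get_image(n) for n in ["scene","wrist"]}
cv2.imwrite("pics/s6.png",cv2.resize(d["scene"]["color"][100:250,215:415,::-1],None,fx=4,fy=4))
E
```

```text
t 10.9 world [596.5 -29.9  97.7] unit [-20.1  60.8  97.7] gap 0.266476848956506 F [ 0.3  0.3 -0.4]
tool y yaw in unit -90.1767164765751 twist to -90: -0.17671647657509482
delta tool [31.6  0.8  0.5]
```

View pics/s6.png

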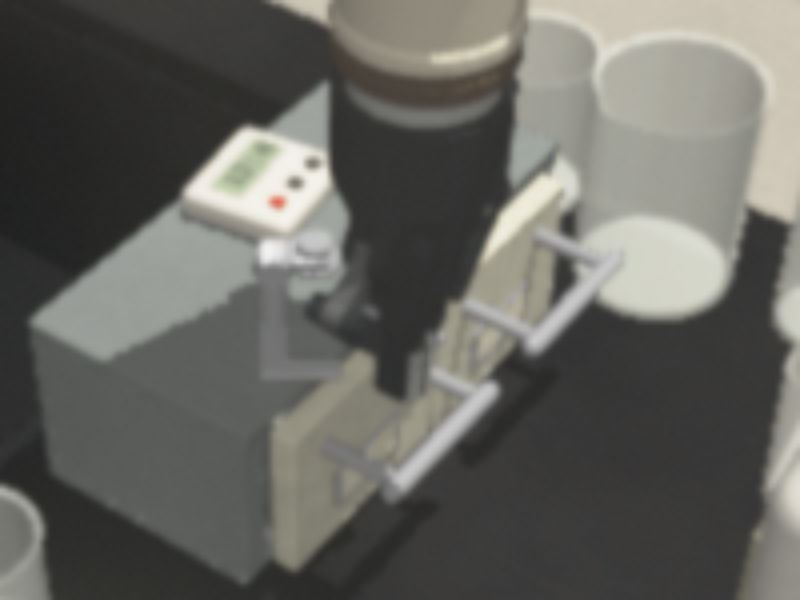

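The fingers (about 405,385) are entering between the bar and the front. I go down to z of about 68, then pull.

>>> {"op": "jog_arm", "data": {"dp": [[10,0,0.5],[10,0,0.5],[8,0,0.5],[0,0,0]], "twist": [0,0,0,0]}}

```text
clock: 11.5
ee_pos: [596.1, -29.0, 69.4]
tcp_rot: [[0.02, 0.034, -0.999], [0.003, -0.999, -0.034], [-1.0, -0.002, -0.02]]
force: [-2.2, 2.4, 1.5]
finger_gap: -0.1
```

>>> {"op": "jog_arm", "data": {"dp": [[0,0,7],[0,0,9],[0,0,10],[0,0,10],[0,0,10]], "twist": [0,0,0,0,0]}}

```text
clock: 12.12
ee_pos: [554.7, -31.0, 69.9]
tcp_rot: [[0.039, 0.032, -0.999], [0.002, -0.999, -0.032], [-0.999, -0.001, -0.039]]
force: [1.7, 1.0, 1.7]
finger_gap: -0.0
```

```bash
python3 st.py -110 60 66
```

```text
t 12.125 world [554.7 -31.   69.9] unit [-61.9  61.2  69.9] gap -0.009768520040074485 F [1.7 1.  1.7]
tool y yaw in unit -90.26361777072646 twist to -90: -0.2636177707264551
delta tool [ 2.   1.4 48.2]
```

>>> {"op": "jog_arm", "data": {"dp": [[0,0,10],[0,0,10],[0,0,10],[0,0,9],[0,0,5],[0,0,4]], "twist": [0,0,0,0,0,0]}}

```text
clock: 12.88
ee_pos: [505.0, -33.3, 68.9]
tcp_rot: [[0.045, 0.031, -0.999], [0.001, -1.0, -0.031], [-0.999, 0.0, -0.045]]
force: [15.8, 2.9, -10.2]
finger_gap: -0.0
```

```bash
python3 st.py -110 60 66;  python3 - <<'E'
from rig import *;import cv2,pickle
d={n:get_image(n) for n in ["scene","top"]}
cv2.imwrite("pics/s7.png",cv2.resize(d["scene"]["color"][100:250,215:415,::-1],None,fx=4,fy=4))
cv2.imwrite("pics/t7.png",cv2.resize(d["top"]["color"][145:295,245:410,::-1],None,fx=4,fy=4))
E
```

```text
t 12.875 world [505.  -33.3  68.9] unit [-111.6   60.8   68.9] gap -0.0047534647239064 F [ 15.8   2.9 -10.2]
tool y yaw in unit -90.33496618645655 twist to -90: -0.33496618645655474
delta tool [ 3.   0.8 -1.5]
```

View pics/s7.png

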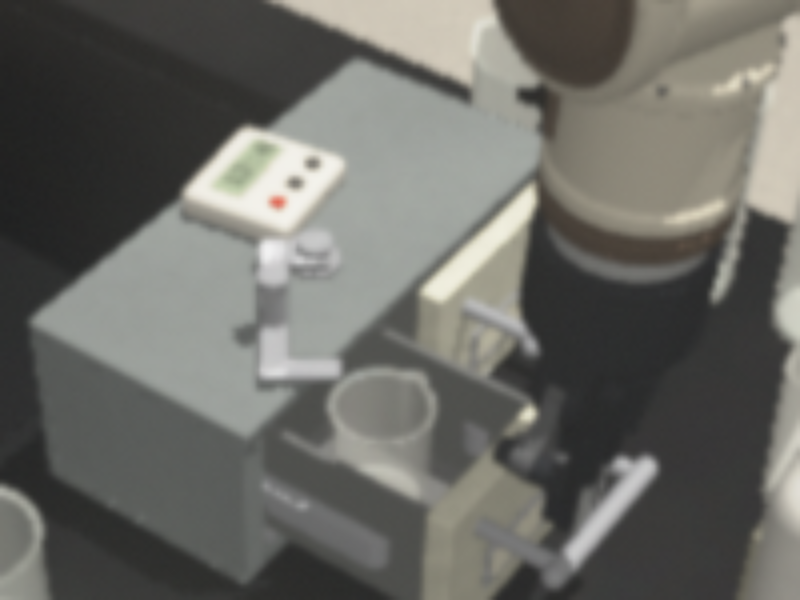

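The drawer is against its stop (15.8 N). I ease off the bar and lift out.

>>> {"op": "jog_arm", "data": {"dp": [[0,0,-6],[0,0,-1],[-10,0,-0.5],[-15,0,-0.5],[-20,0,-1],[-40,0,-2],[-50,0,0],[-50,0,0],[0,0,0]], "twist": [0,0,0,0,0,0,0,0,0]}}

```text
clock: 14.1
ee_pos: [506.3, -33.1, 265.0]
tcp_rot: [[0.043, 0.031, -0.999], [-0.0, -1.0, -0.031], [-0.999, 0.002, -0.043]]
force: [0.1, -0.5, 0.3]
finger_gap: 0.1
```

```bash
python3 st.py;  python3 - <<'E'
from rig import *;import cv2,pickle
d={n:get_image(n) for n in ["scene","top","wrist"]};pickle.dump(d,open("im8.pkl","wb"))
cv2.imwrite("pics/s8.png",cv2.resize(d["scene"]["color"][100:250,215:415,::-1],None,fx=4,fy=4))
cv2.imwrite("pics/w8.png",d["wrist"]["color"][:,:,::-1])
E
```

```text
t 14.1 world [506.3 -33.1 265. ] unit [-110.3   60.9  265. ] gap 0.08640836787888065 F [ 0.1 -0.5  0.3]
tool y yaw in unit -90.29724500430568 twist to -90: -0.29724500430567957
```

View pics/s8.png

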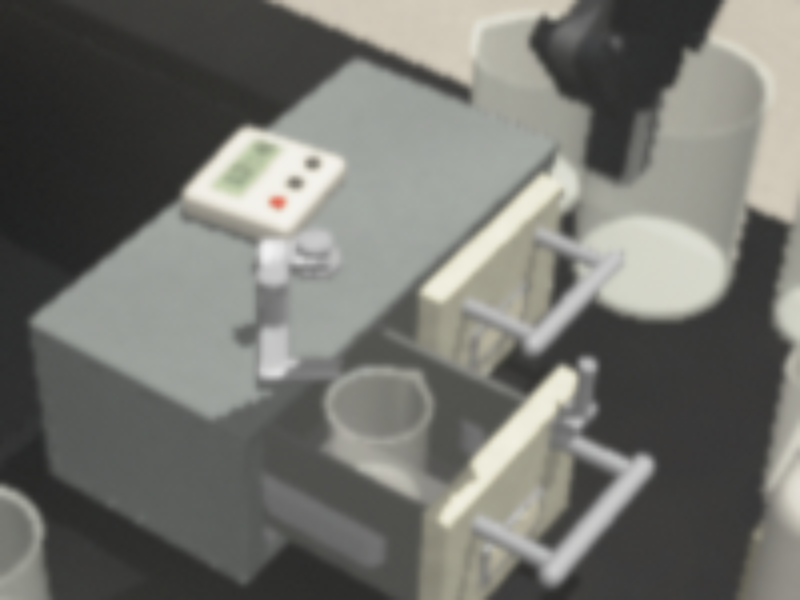

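View pics/w8.png

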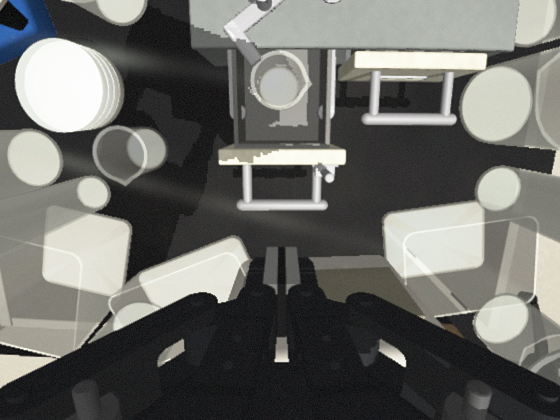

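Run:
```python
import pickle
from st import *
D=pickle.load(open("im8.pkl","rb"));w=D["wrist"];s=D["scene"]
f=lambda i,u,v,z:Ru.T@(onz(i,u,v,z)-O)
g=lambda u,v,z:f(s,(u+.5)/4+214.5,(v+.5)/4+99.5,z)
print("b",f(w,282,205,82),g(600,520,80));print("a",f(w,410,119,82),g(577,302,80))
p=g(315,240,124);print("piv",p)
for uv in [(272,262),(272,280)]:
  q=g(*uv,147.5);print("stud",q,np.arctan2(q[1]-p[1],p[0]-q[0])-.38)
```

```text
b [-126.7   62.    82. ] [-126.4   59.8   80. ]
a [-44.1 -58.8  82. ] [-43.4 -61.4  80. ]
piv [ 60.4  19.  124. ]
stud [ 50.4  66.4 147.5] 0.9823622739004493
stud [ 42.8  76.5 147.5] 0.8935476125566592
```

Run:
```python
import pickle
from st import *
a=pickle.load(open("im5.pkl","rb"))
for D in (a,pickle.load(open("im8.pkl","rb"))):
  for n,(x0,y0) in dict(wrist=None and 0 or (170,60),scene=(215,120)).items():
    pass
  w=D["wrist"];s=D["scene"]
  cv2.imwrite(f"pics/wz{w is a['wrist']}.png",cv2.resize(w["color"][30:240,200:520,::-1],None,fx=2.5,fy=2.5,interpolation=cv2.INTER_CUBIC))
w=a["wrist"];g=cv2.cvtColor(w["color"],cv2.COLOR_RGB2GRAY).astype(float)
for nm,us in (("b",(270,285,300)),("a",(400,415,430))):
  for u in us:
    col=g[200:226,u];r=(col-col.min())**2;v=200+(r*np.arange(26)).sum()/r.sum()
    q=Ru.T@(onz(w,u,v,84)-O);print(nm,u,round(v,2),q)
    col=g[150:180,u];d=np.diff(col);k=d.argmin();print("  front edge row",150+k,Ru.T@(onz(w,u,150.5+k,100)-O))
```

```text
b 270 213.77 [-42.9  73.4  84. ]
  front edge row 170 [ -0.7  72.2 100. ]
b 285 213.83 [-43.   59.8  84. ]
  front edge row 170 [ -0.7  59.8 100. ]
b 300 213.88 [-43.1  46.2  84. ]
  front edge row 170 [ -0.8  47.4 100. ]
a 400 214.01 [-43.6 -45.1  84. ]
  front edge row 171 [ -1.8 -36.  100. ]
a 415 214.0 [-43.7 -58.9  84. ]
  front edge row 170 [ -1.  -48.5 100. ]
a 430 213.97 [-43.7 -72.8  84. ]
  front edge row 171 [ -1.8 -61.3 100. ]
```

View pics/wzTrue.png

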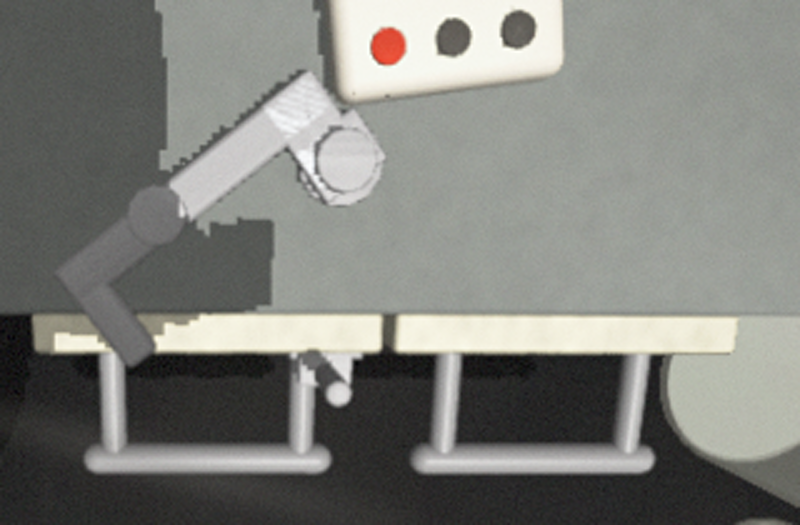

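```bash
python3 -c "
from rig import *
print(observe()['joint_vel']); print(close_job())"
```

```text
[-0.05854094  1.29346784  1.57452961  0.04426017 -0.14222623  0.07362437]
the job is handed in; nothing more can be done
None
```

I finished all three steps and handed the job in at about 14.3 s of the 53 s; no verdict was reported.

- **First drawer:** I pushed the open (right-hand) drawer home with shut fingers on its bar. After that push its bar and front lined up with the still-shut neighbour's to within about 1 mm, and the interlock had released. My last reading from the final picture put it 1–2 mm out, which I take as a measuring offset. The neighbour's bar had read about the same when it was shut.
- **Hasp:** I gripped the stud and swung it to about 0.9 rad. The wrist view gave 0.94, and the scene view 0.89 to 0.98. The stud slipped a little in the grip, but the angle is well past the 0.5 rad needed.
- **Second drawer:** I hooked the fingers behind its bar and pulled until it reached its stop. The last pictures put it about 84.5 mm out in both views.

At hand-in the arm was clear of everything, about 180 mm above the bar, with no force on it. The timer, petri dishes and beaker look undisturbed in the pictures, but I didn't measure them. The arm was still settling slightly, at 1 to 2 degrees/s, in free air.

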